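# Pack a tilting table level with a wedge

## Robot

A 6-joint arm with a two-finger parallel gripper is mounted at the origin on the work surface; the furniture and walls round the work are solid. World frame = base frame: x ahead of the robot, y to its left, z up, the work surface at z = 0. Lengths are in m, angles in rad, forces in N, time in s.
With the tool pointing down it reaches from about 0.3 to 0.775 m from the base axis. Payload 14.6 kg.
Tool frame: the origin (TCP) lies at the very end of the fingers, on their centre line; the grasp point (between the pads) lies 19 mm behind it; z points along the fingers, y is the line along which they close (so a half turn about z gives the same grasp; the last joint's range is limited). The gripper opens to 94 mm and grips with 3 to 60 N. Pads are 16 mm wide; open, the fingers measure 119 mm over their backs; the gripper's body (75 mm by 177 mm) begins 78 mm behind the grasp point.
Start: joints at [-1.377, 0.3, 1.521, -0, 1.321, -0.067], TCP at [0.142, -0.531, 0.205] pointing down, gripper open.
Joint ranges: [-3.03, 3.03], [-0.79, 2.21], [0.23, 2.52], [-1.04, 4.18], [0, 3.07], [-2.55, 2.55]. Speed limits (rad/s): [2.22, 2.22, 2.57, 3.14, 3.14, 3.14].

## Interface

Orientations are given as [roll, pitch, yaw] about the fixed x, y, z axes, in that order (R = Rz(yaw) Ry(pitch) Rx(roll)).
In Python, from station import * gives the robot as it stands.
- The arm moves only by the tool jog_arm, never from a script. Its argument "rows" is a list of rows, each a list of 3 entries, a list of its own where there are three numbers: the shift along the tool's x, y, z in m, then the turn about the tool's z in degrees, then the finger opening in m, from 0 to 0.094. A call has 1 to 12 rows; each row shifts and turns the commanded pose from where the row before left it, along the tool's axes as they then stand; what a row does not reach is not made up. A row lasts 1/12 s, in which the tool goes at most 41.7 mm and 7.16 degrees, less where a joint would pass 70% of its speed; a pose out of reach is approached as far as the arm can. A call is refused whole if a number of a shift passes 0.0417 or a number of a turn 7.16, either way. A call with a gripper value outside its range is refused whole. The fingers move at their own pace and stop on an object; "squeeze" is the grip in N (left out, the last holds). Time passes only in rows, so rows that do not move let the fingers close. It gives the time, the measured TCP pose, the force, the opening and the grip force at its end, in the units of the state.
- get_obs(): the state, without advancing time (a new reading comes with each control period).
- camera(name): name is "scene" or "top" or "wrist"; returns a dict with "image" (480x640x3 uint8, red, green, blue), "range_z" (480x640 float32, m along the optical axis (not along the pixel's ray), 0 where there is no reading), "K" (3x3 intrinsics, pixels), "world_from_camera" (4x4, takes a point from camera to world coordinates); the wrist camera has in their place "T_tool_cam" (4x4, takes a point from camera to tool coordinates, whose origin is the TCP and whose axes are the flange's). Camera axes: x right, y up, looking along -z (the intrinsics and any distortion apply to the point x, -y, -z); pixel columns grow to the right and rows downward; lengths in m; the calibration is good to about 2 mm. A picture is of the moment at which its call begins: read the wrist's pose just before it.
- hand_in(): hands the job in; it is judged then, once.
Trained networks look in a picture, given as the dict that the camera call returned (one of the last four; its "shot" number tells which), for a name from the list of things; names that differ only in an ending like _2 or _b are one class to them, and where a whole thing is asked for, a point or a joint stands for the part that bears it (a point fixed in the world has none). Each returns a list of dicts, best first, with "p" (0 to 1); they miss things now and then, are a little off and sometimes report something else, mostly with a low value. They report only what shows in the picture. A call takes as long as a camera call. They do not tell look-alikes from the thing itself.
- search_frame(label, picture): "at" ([column, row] as shares, 0 to 1, of the picture: columns of its width, rows of its height, amid what is visible of it).
- spot_point(label, picture): "at" ([column, row] as shares, 0 to 1, of the picture: columns of its width, rows of its height: a listed point, or the origin of a listed thing).
The state is a dict: "time_s": time; "qpos": joint angles; "joint_vel": joint speeds; "tau": joint torques, N m; "ee_pos": TCP position; "eef_rot": TCP orientation; "force": force on the tool from outside, world axes, zero at the start; "moment": the same for the moment, N m; "grip_width": finger opening in m; "grip_force": force on a finger pad.
Only numpy, scipy, OpenCV 4.12 (cv2) and the standard library are available. Lean on these libraries where they do the work, as an engineer would, in place of code of your own. Each camera call takes 0.05 s, during which the arm holds its last target. There are 200 camera calls.

## Task

Level the small tilting table: take the steel wedge from the bench, start its thin end under the screw foot of the table's low corner, and push it in gently, flat on the bench, until the bubble of the spirit level on top stands centred between its two lines. Raise the table only with the wedge, never by hand, do not drive the wedge hard or far past level, and leave the wedge in place carrying the corner and the loose things around undisturbed.

Things in the scene. Friction and masses are not known exactly. Their poses are not given: they have to be found in the camera images.
- low_corner (a point): Point on the bench (z = 0) below the screw foot of the table's low corner, fixed. y: level from the foot to the hinge, the way the wedge goes in; z up. The foot is a steel ball end, 18 mm across, under the table, 15 mm inside its -y edge and 35 mm inside its -x edge. How far it is screwed out is unknown: its underside starts 4 to 12 mm above the bench and is 12 to 21 mm up at level.
- table: Bare steel tilting table, 180 (x) x 200 (y) x 12 mm, top 48 mm above the bench, about 1 kg: 4 to 8 N rest on the wedge and pushing it in takes 5 to 16 N. It turns on a hinge along its +y edge on a fixed dark frame; foot 190 mm from the hinge. Origin on the hinge axis, 42 mm up; axes as low_corner at level. Starts 0.045 rad low. Under it, 40 mm either side of the foot in x is free for 150 mm along +y.
- level (a point): Centre of the vial, on top of the spirit level (34 x 160 x 24 mm, long axis along the table's y) bolted on the table, 73 mm above the bench when level. Two thin white lines 27 mm apart mark the middle of the vial. The white bubble is 16 mm long, in a dark vial 106 mm long. A round steel screw head on the table's top stands right over the foot.
- bubble (a joint): Position in m of the bubble along the vial: 0 is centred between the lines; negative is towards the hinge (low corner still low; -0.040 at the start), positive towards the foot's edge (corner too high). It moves 0.9 mm per milliradian of tilt: 4.7 mm per mm of lift at the foot, about 0.85 mm per mm of wedge travel once the wedge lifts the foot.
- wedge_grip (a point): Centre of the upright grip block at the thick end of the loose steel wedge, 22.5 mm above the wedge's flat underside. The block is 30 mm wide (x), 45 mm long (y), 45 mm high. The tongue, 34 mm wide, runs from the block along +y for 125 mm and tapers from 25.5 mm to 3 mm thick (0.18 mm per mm). The wedge weighs 0.35 kg and lies flat on the bench.
- wedge_tip (a point): Middle of the thin end of the wedge's tongue, on its underside, 147.5 mm along +y from the grip block's centre; same axes as wedge_grip. A thin slack cable drawn on the bench is no obstacle: the wedge may lie over it.
- pipe_offcut: Loose steel tube offcut, 42 mm across, 60 mm high, standing on end; origin at the centre of its underside. A bystander.
- flat_offcut: Loose flat steel offcut, 40 x 120 x 6 mm; origin at the centre of its underside. A bystander, not the wedge.
- bolt: Loose bolt, 22 x 68 x 20 mm, lying; origin at the centre of its underside. A bystander.
There are look-alikes about, which are no part of the job. Of the things that look like the part that bears wedge_grip, take the one that is nearest to the robot's base at the start.

How it is judged:
By the outcome, as a careful person would: the job done as asked, in the order asked, and still so for the second after the job is handed in, with the robot touching nothing.
It also fails if it takes over 48 s, if anything falls off the work surface, if the arm or the gripper's body presses on something with over 40 N, if the wrist force passes 120 N, or if a joint passes its speed limit or range.

## Working session

There is one attempt and no reset: what is moved stays moved. The work goes in short steps, Python scripts to look and compute and a tool call to move; the robot and the scene stay as the last step left them, time stands still between calls to the robot, and variables do not carry over. Pictures are saved under pics/ and viewed, at most 10 in all, crops included, and the job is handed in when it is done.

Besides the shell and the picture viewer there is one more tool, called after "Call:" as name(argument=value, ...) on one line, values as JSON. jog_arm: Moves the arm, as the interface text tells. Its arguments: {"type":"object","properties":{"rows":{"type":"array","items":{"type":"array"}},"squeeze":{"type":"number"}},"required":["rows"]}

```bash
mkdir -p pics; cat > h.py <<'E'
from station import *
import numpy as np, cv2
def px2w(c,col,row,z=None,T=None):
    K=c["K"]; T=c["world_from_camera"] if T is None else T
    d=np.array([(col-K[0,2])/K[0,0],-(row-K[1,2])/K[1,1],-1.0])
    if z is None:
        r=c["range_z"][int(row),int(col)]; return (T@np.r_[d*r,1])[:3]
    D=T[:3,:3]@d; o=T[:3,3]; return o+D*(z-o[2])/D[2]
def save(n,img): cv2.imwrite(f"pics/{n}.png",cv2.cvtColor(np.ascontiguousarray(img),cv2.COLOR_RGB2BGR))
E
python3 - <<'E'
from h import *
np.set_printoptions(precision=3,suppress=True)
o=get_obs();print(o)
for n in("top","scene"):
    c=camera(n);save(n+"0",c["image"]);print(n,c["world_from_camera"][:3,3])
    for l,z in(("wedge_grip",.0225),("wedge_tip",0),("low_corner",0),("level",.07),("table",.042),("pipe_offcut",0),("flat_offcut",0),("bolt",0),("bubble",.07)):
        try:
            for f in(spot_point,):
                for r in f(l,c)[:4]:
                    u,v=r["at"][0]*640,r["at"][1]*480
                    print(l,round(r["p"],2),round(u),round(v),px2w(c,u,v,z))
        except Exception as e: print(l,e)
E
```

```text
{'time_s': 0.0, 'qpos': array([-1.377,  0.3  ,  1.522,  0.   ,  1.321, -0.067]), 'joint_vel': array([-0.001,  0.002,  0.002,  0.001,  0.001,  0.001]), 'tau': array([ -0.003, -53.181, -35.274,   0.071,   0.024,  -0.   ]), 'ee_pos': array([ 0.142, -0.531,  0.205]), 'eef_rot': array([-3.14 , -0.   ,  0.261]), 'force': array([-0.369,  0.133,  0.115]), 'moment': array([ 0.009,  0.028, -0.012]), 'grip_force': 0.0, 'grip_width': 0.09399251588334034}
top [ 0.379 -0.181  1.405]
wedge_grip 0.69 418 253 [ 0.492 -0.404  0.022]
wedge_grip 0.6 489 245 [ 0.519 -0.582  0.022]
wedge_tip 0.71 540 236 [ 0.546 -0.72   0.   ]
wedge_tip 0.64 412 204 [ 0.621 -0.391  0.   ]
level 0.89 246 218 [0.561 0.029 0.07 ]
level 0.55 339 183 [ 0.657 -0.197  0.07 ]
table 0.7 205 234 [0.522 0.132 0.042]
pipe_offcut 0.67 340 186 [ 0.664 -0.201 -0.   ]
flat_offcut 0.68 414 202 [ 0.626 -0.394  0.   ]
bolt 0.52 371 189 [ 0.658 -0.284  0.   ]
bubble it knows: bolt, flat_offcut, level, low_corner, pipe_offcut, table, wedge_grip, wedge_tip
scene [0.032 0.874 0.877]
wedge_grip 0.66 386 185 [ 0.516 -0.581  0.022]
wedge_grip 0.58 367 219 [ 0.493 -0.383  0.022]
wedge_tip 0.61 393 168 [ 0.546 -0.733  0.   ]
low_corner 0.83 320 299 [ 0.475 -0.058  0.   ]
level 0.64 267 286 [0.561 0.028 0.07 ]
table 0.91 257 333 [0.521 0.14  0.042]
pipe_offcut 0.65 280 240 [ 0.672 -0.224  0.   ]
flat_offcut 0.66 328 212 [ 0.618 -0.4    0.   ]
bubble it knows: bolt, flat_offcut, level, low_corner, pipe_offcut, table, wedge_grip, wedge_tip
```

View pics/top0.png

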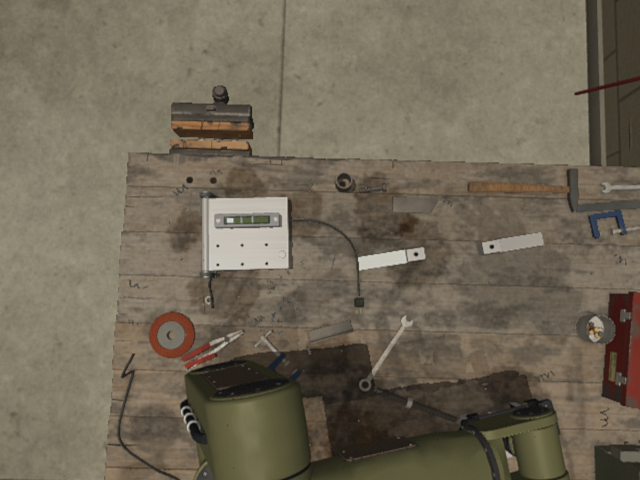

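View pics/scene0.png

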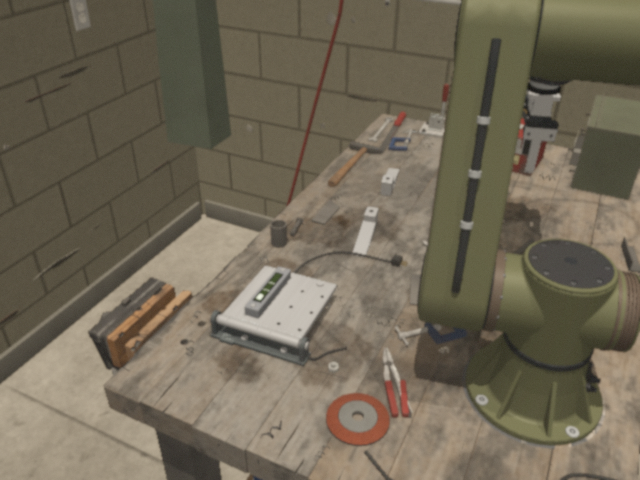

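The top view shows two wedge look-alikes. Wedge A has its block at (418,253) and its tip near (358,264). Wedge B has its block near (489,245) and its tongue running right. The dull flat plate at (414,203) is the flat offcut. A is the nearest to the base (0.64 m against 0.78 m), so I choose A and check it in a crop.

```bash
python3 - <<'E'
from h import *
np.set_printoptions(precision=4,suppress=True)
c=camera("top")
I=c["image"];save("cropA",cv2.resize(I[190:290,195:435],None,fx=3.33,fy=3.33,interpolation=cv2.INTER_CUBIC))
P=np.array([[px2w(c,u,v) for u in range(640)] for v in range(480)])
Z=P[...,2];X=P[...,0];Y=P[...,1]
m=(Z>.036)&(Z<.055)&(abs(X-.49)<.06)&(Y>-.47)&(Y<-.36)
print("block",m.sum(),cv2.minAreaRect(P[m][:,:2].astype(np.float32)),P[m].mean(0))
g=cv2.cvtColor(I,cv2.COLOR_RGB2GRAY)
m2=(g>150)&(X>.42)&(X<.56)&(Y>-.46)&(Y<-.2)
ys,xs=np.nonzero(m2);q=P[m2]
print("wedge",m2.sum(),cv2.minAreaRect(q[:,:2].astype(np.float32)),q[q[:,1].argmax()],q[q[:,1].argmin()])
m3=(Z>.03)&(Z<.06)&(g>140)&(X>.4)&(X<.66)&(Y>-.1)&(Y<.17)
print("table",m3.sum(),cv2.minAreaRect(P[m3][:,:2].astype(np.float32)))
c=camera("top")
for l in("low_corner","level"):
  for r in spot_point(l,c)[:2]:print(l,r)
for l in("wedge_grip",):
  for r in search_frame(l,c)[:3]:print(l,r)
E
```

```text
block 216 ((0.4888728857040405, -0.3927263021469116), (0.029692675918340683, 0.04547999054193497), 11.365079879760742) [ 0.4889 -0.3927  0.0437]
wedge 820 ((0.4773845970630646, -0.3342010974884033), (0.03429426625370979, 0.16375985741615295), 10.4935302734375) [ 0.4787 -0.2527  0.0055] [ 0.4862 -0.4158  0.0386]
table 4875 ((0.5201764702796936, 0.03226291388273239), (0.19721899926662445, 0.2105681449174881), 3.52748966217041)
level {'at': [0.3878, 0.4515], 'p': 0.97}
wedge_grip {'at': [0.6158, 0.5321], 'p': 0.79}
wedge_grip {'at': [0.7956, 0.5067], 'p': 0.63}
wedge_grip {'at': [0.6428, 0.4198], 'p': 0.53}
```

View pics/cropA.png

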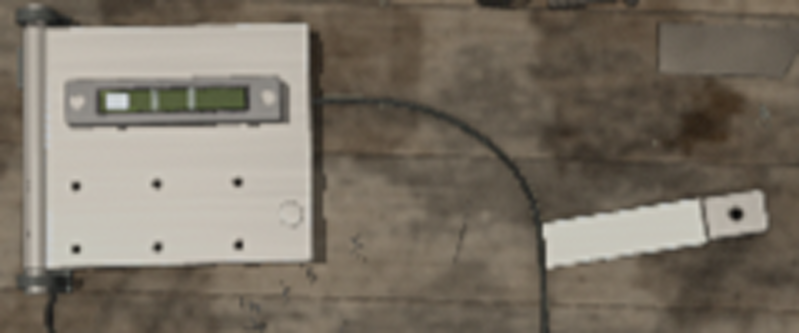

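The crop confirms wedge A: white tongue, tip at crop (545,245), block with a hole at (736,213). It points at the table's front edge. The foot's screw head shows at (291,213) and the bubble sits at the hinge end.

Call:
jog_arm(rows=[[[0, 0, 0], -7.16, 0.094], [[0, 0, 0], -7.16, 0.094], [[0, 0, 0], -7.16, 0.094], [[0, 0, 0], -7.16, 0.094], [[0, 0, 0], -7.16, 0.094], [[0, 0, 0], -7.16, 0.094], [[0, 0, 0], -7.16, 0.094], [[0, 0, 0], -7.16, 0.094], [[0, 0, 0], -7.16, 0.094], [[0, 0, 0], -7.16, 0.094], [[0, 0, 0], -7.16, 0.094], [[0, 0, 0], -7.16, 0.094]])

```text
time_s: 2.15
ee_pos: [0.1418, -0.5314, 0.2054]
eef_rot: [-3.142, -0.0, 1.766]
force: [-0.7, 0.5, -0.4]
grip_width: 0.0942
grip_force: 0.0
```

```bash
cat >> h.py <<'E'
from scipy.spatial.transform import Rotation as R
np.set_printoptions(precision=4,suppress=True)
def totool(p,o=None):
    o=o or get_obs(); return R.from_euler("xyz",o["eef_rot"]).as_matrix().T@(np.array(p)-o["ee_pos"])
def wrist():
    o=get_obs();c=camera("wrist");T=np.eye(4);T[:3,:3]=R.from_euler("xyz",o["eef_rot"]).as_matrix();T[:3,3]=o["ee_pos"]
    c["world_from_camera"]=T@c["T_tool_cam"];return c
E
python3 - <<'E'
from h import *
o=get_obs();print(o["ee_pos"],o["eef_rot"],totool([.489,-.3925,.15]))
c=camera("top")
f=lambda u,v,z:px2w(c,195+u/3.33,190+v/3.33,z)
a,b=f(77,102,.072),f(268,98,.066);print("level",a,b,"yaw",np.degrees(np.arctan2(-(a-b)[0],(a-b)[1])))
print("head",f(291,213,.041)); e,g=f(308,25,.039),f(314,262,.039);print("edge",e,g,np.degrees(np.arctan2((e-g)[1],(e-g)[0])))
E
```

```text
[ 0.1418 -0.5314  0.2054] [-3.1416 -0.      1.7665] [0.0687 0.3676 0.0554]
level [0.5532 0.0958 0.072 ] [ 0.5612 -0.044   0.066 ] yaw 3.2576331232028677
head [ 0.4782 -0.0622  0.041 ]
edge [ 0.6216 -0.0694  0.039 ] [ 0.4422 -0.0807  0.039 ] 3.6037024671783287
```

Call:
jog_arm(rows=[[[0.0057, 0.0306, 0], 0, 0.094], [[0.0057, 0.0306, 0], 0, 0.094], [[0.0057, 0.0306, 0], 0, 0.094], [[0.0057, 0.0306, 0], 0, 0.094], [[0.0057, 0.0306, 0], 0, 0.094], [[0.0057, 0.0306, 0], 0, 0.094], [[0.0057, 0.0306, 0], 0, 0.094], [[0.0057, 0.0306, 0], 0, 0.094], [[0.0057, 0.0306, 0], 0, 0.094], [[0.0057, 0.0306, 0], 0, 0.094], [[0.0057, 0.0306, 0], 0, 0.094], [[0.0057, 0.0306, 0], 0, 0.094]])

```text
time_s: 3.2
ee_pos: [0.4909, -0.3942, 0.2055]
eef_rot: [3.142, 0.0, 1.757]
force: [-1.3, -0.9, 0.3]
grip_width: 0.0939
grip_force: 0.0
```

```bash
python3 - <<'E'
from h import *
o=get_obs();print(o["time_s"],o["ee_pos"],o["eef_rot"])
c=wrist();save("w1",c["image"])
for l,z in(("wedge_grip",.0225),("wedge_tip",0)):
  for r in spot_point(l,c)[:3]:
    u,v=r["at"][0]*640,r["at"][1]*480;print(l,r["p"],u,v,px2w(c,u,v,z))
I=c["image"]
v,u=np.mgrid[0:480,0:640];K=c["K"];r=c["range_z"]
p=np.stack([(u-K[0,2])/K[0,0]*r,-(v-K[1,2])/K[1,1]*r,-r,np.ones_like(r)],-1)@c["world_from_camera"].T
m=(p[...,2]>.038)&(p[...,2]<.052)&(r>0)&(abs(p[...,0]-.489)<.06)&(abs(p[...,1]+.393)<.06)
print("block",m.sum())
if m.sum()>50: print(cv2.minAreaRect(p[m][:,:2].astype(np.float32)),p[m].mean(0))
print("grip tool",totool([.489,-.3925,.01]))
E
```

```text
3.2 [ 0.4909 -0.3942  0.2055] [3.1415 0.0001 1.757 ]
wedge_grip 0.97 315.584 220.08 [ 0.4911 -0.3943  0.0225]
wedge_tip 0.55 315.072 82.8 [ 0.464  -0.2527  0.    ]
block 1194
((0.48868903517723083, -0.39624735713005066), (0.029383929446339607, 0.04553239420056343), 9.958501815795898) [ 0.4882 -0.3949  0.0449  1.    ]
grip tool [ 0.0016 -0.0015  0.1949]
```

View pics/w1.png

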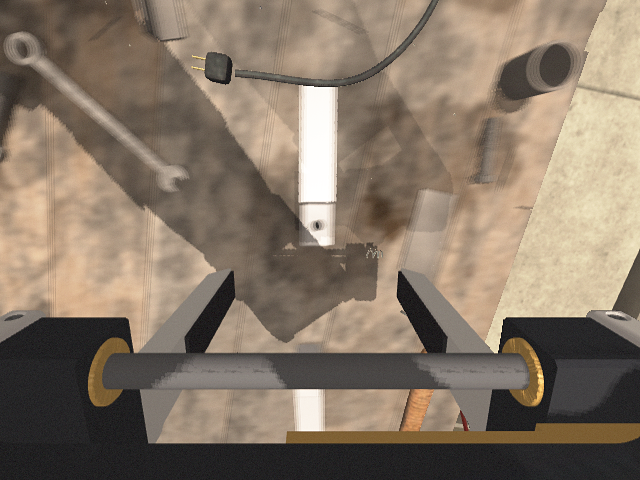

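The wrist view shows wedge A between the fingers and aligned with the tool: block at (317,222), tip at (318,86). The way down is clear.

Call:
jog_arm(rows=[[[0, 0, 0.03], 0, 0.094], [[0, 0, 0.03], 0, 0.094], [[0, 0, 0.03], 0, 0.094], [[0, 0, 0.03], 0, 0.094], [[0, 0, 0.03], 0, 0.094], [[0, 0, 0.022], 0, 0.094], [[0, 0, 0.015], 0, 0.094], [[0, 0, 0.008], 0, 0.094], [[0, 0, 0], 0, 0.06], [[0, 0, 0], 0, 0.04], [[0, 0, 0], 0, 0.02], [[0, 0, 0], 0, 0.02]], squeeze=45)

```text
time_s: 4.35
ee_pos: [0.4899, -0.3956, 0.0119]
eef_rot: [3.14, 0.002, 1.76]
force: [0.3, -0.4, -0.5]
grip_width: 0.0708
grip_force: 0.0
```

Call:
jog_arm(rows=[[[0, 0, 0], 0, 0.02], [[0, 0, 0], 0, 0.02], [[0, 0, 0], 0, 0.02], [[0, 0, 0], 0, 0.02]])

```text
time_s: 4.68
ee_pos: [0.4896, -0.395, 0.0106]
eef_rot: [3.141, 0.0, 1.76]
force: [-0.6, -0.4, 0.3]
grip_width: 0.0442
grip_force: 0.0
```

Call:
jog_arm(rows=[[[0, 0, 0], 0, 0.02], [[0, 0, 0], 0, 0.02], [[0, 0, 0], 0, 0.02], [[0, 0, 0], 0, 0.02], [[0, 0, 0], 0, 0.02], [[0, 0, 0], 0, 0.02]])

```text
time_s: 5.18
ee_pos: [0.4895, -0.395, 0.0105]
eef_rot: [-3.141, 0.0, 1.76]
force: [-1.9, -0.2, 0.6]
grip_width: 0.0299
grip_force: 45.0
```

Call:
jog_arm(rows=[[[0, 0, 0], 3.65, 0.02], [[0, 0, 0], 3.65, 0.02], [[0.015, 0.0009, 0], 0, 0.02], [[0.015, 0.0009, 0], 0, 0.02], [[0.015, 0.0009, 0], 0, 0.02], [[0.015, 0.0009, 0], 0, 0.02], [[0.015, 0.0009, 0], 0, 0.02], [[0.015, 0.0009, 0], 0, 0.02], [[0.015, 0.0009, 0], 0, 0.02], [[0.015, 0.0009, 0], 0, 0.02], [[0.01, 0.0009, 0], 0, 0.02], [[0, 0, 0], 0, 0.02]])

```text
time_s: 6.18
ee_pos: [0.4897, -0.2628, 0.0104]
eef_rot: [-3.141, -0.001, 1.635]
force: [0.6, -0.3, -3.5]
grip_width: 0.0292
grip_force: 45.0
```

```bash
cat > look.py <<'E'
from h import *
import sys
o=get_obs();print(o["time_s"],o["ee_pos"],o["eef_rot"],o["force"])
c=wrist();save(sys.argv[1],c["image"])
for l,z in(("wedge_tip",0),("low_corner",0),("level",.07)):
  for r in spot_point(l,c)[:1]:
    u,v=r["at"][0]*640,r["at"][1]*480;print(l,r["p"],u,v,px2w(c,u,v,z))
t=camera("top");save(sys.argv[1]+"t",cv2.resize(t["image"][190:310,195:435],None,fx=3.33,fy=3.33,interpolation=cv2.INTER_CUBIC))
E
python3 look.py w2
```

```text
6.1833 [ 0.4897 -0.2628  0.0104] [-3.1412 -0.0006  1.6346] [ 0.6421 -0.262  -3.5271]
```

View pics/w2.png

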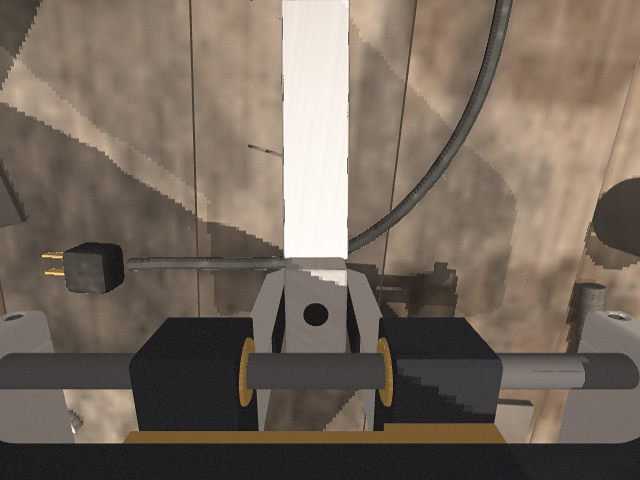

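The wrist sees the wedge held straight, with its tongue at columns 283-350, but the table is outside this view. I'll use the top view.

View pics/w2t.png

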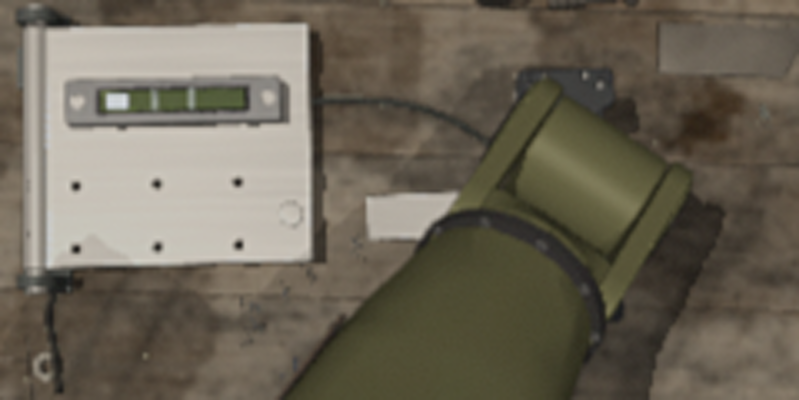

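```bash
python3 - <<'E'
from h import *
s=camera("scene")
for l,z in(("wedge_tip",0),("wedge_grip",.0225),("low_corner",0),("level",.07),("table",.04)):
  for r in spot_point(l,s)[:2]:
    u,v=r["at"][0]*640,r["at"][1]*480;print(l,r["p"],px2w(s,u,v,z))
t=camera("top")
I=t["image"];g=cv2.cvtColor(I,cv2.COLOR_RGB2GRAY)
v,u=np.mgrid[0:480,0:640];K=t["K"];r=t["range_z"]
p=np.stack([(u-K[0,2])/K[0,0]*r,-(v-K[1,2])/K[1,1]*r,-r,np.ones_like(r)],-1)@t["world_from_camera"].T
m=(g>150)&(p[...,1]<-.085)&(p[...,1]>-.24)&(p[...,2]<.03)&(abs(p[...,0]-.48)<.05)
print("tongue",m.sum(),cv2.minAreaRect(p[m][:,:2].astype(np.float32)),p[m][:,1].max())
for y in(-.13,-.15,-.17,-.19,-.21):
  k=m&(abs(p[...,1]-y)<.01);print(y,p[k][:,0].mean())
f=lambda u,v,z:px2w(t,195+u/3.33,190+v/3.33,z);print("head",f(291,213,.041))
E
```

```text
wedge_tip 0.71 [ 0.4836 -0.1242 -0.    ]
wedge_grip 0.58 [ 0.4935 -0.2514  0.0225]
wedge_grip 0.46 [ 0.5151 -0.6052  0.0225]
low_corner 0.82 [ 0.4778 -0.0653  0.    ]
level 0.58 [0.5582 0.0345 0.07  ]
table 0.6 [0.5234 0.1364 0.04  ]
tongue 275 ((0.48349136114120483, -0.1506071388721466), (0.03175440803170204, 0.06779675930738449), 6.141806125640869) -0.11636991814646484
-0.13 0.48132302656427084
-0.15 0.4827561935343414
-0.17 0.4894171795278072
-0.19 0.4970616610306126
-0.21 nan
head [ 0.4782 -0.0622  0.041 ]<stdin>:13: RuntimeWarning: Mean of empty slice.
  ret = ret.dtype.type(ret / rcount)
```

The top view shows the wedge tip at crop (368,217), on the line to the screw head at (291,213). The bubble is at 117 and the lines are near 154 and 190. Advancing.

Call:
jog_arm(rows=[[[0.0045, 0, 0], 0, 0.02], [[0.0045, 0, 0], 0, 0.02], [[0.0045, 0, 0], 0, 0.02], [[0.0045, 0, 0], 0, 0.02], [[0.0045, 0, 0], 0, 0.02], [[0.0045, 0, 0], 0, 0.02], [[0.0045, 0, 0], 0, 0.02], [[0.0045, 0, 0], 0, 0.02], [[0.0045, 0, 0], 0, 0.02], [[0.0045, 0, 0], 0, 0.02], [[0.0045, 0, 0], 0, 0.02], [[0, 0, 0], 0, 0.02]])

```text
time_s: 7.78
ee_pos: [0.4864, -0.2145, 0.0104]
eef_rot: [-3.141, -0.0, 1.633]
force: [-0.3, 0.2, -2.3]
grip_width: 0.0297
grip_force: 45.0
```

```bash
cat > bub.py <<'E'
from h import *
def prof():
    g=cv2.cvtColor(camera("top")["image"],cv2.COLOR_RGB2GRAY).astype(np.float32)
    x=np.arange(95,255,1.0); out=0   # crop coords along vial
    for dv in(-4,-2,0,2,4):
        v=101-(x-99)*4/149+dv
        out=out+cv2.remap(g,((195+(x+.5)/3.33-.5)[None]).astype(np.float32),((190+(v+.5)/3.33-.5)[None]).astype(np.float32),cv2.INTER_CUBIC)[0]/5
    return x,out
if __name__=="__main__":
    o=get_obs();print(o["time_s"],o["ee_pos"],o["eef_rot"],o["force"])
    x,p=prof();print(p[::2].astype(int))
E
python3 bub.py
```

```text
7.7833 [ 0.4864 -0.2145  0.0104] [-3.1415 -0.0002  1.6335] [-0.3289  0.1639 -2.2865]
[109  81  67  77  93 133 183 213 211 211 209 209 210 212 219 206 173 126
  93  85  88  89  90  90  89  88  86 100 121 144 147 123 101  89  86  88
  89  90  90  89  89  90  89  87  84  94 112 139 152 136 106  90  83  87
  87  88  87  88  88  87  87  87  88  88  87  87  87  87  86  86  87  87
  89  85  65  53  60  95 130 140]
```

```bash
cat > b2.py <<'E'
from bub import *
o=get_obs();x,p=prof()
th=155; w=np.nonzero(p>th)[0]; w=w[(w>6)&(w<len(p)-6)] if len(w) else w
runs=np.split(w,np.nonzero(np.diff(w)>1)[0]+1); r=max(runs,key=len)
def cr(i,j): return x[i]+(th-p[i])/(p[j]-p[i])*(x[j]-x[i])
a=cr(r[0]-1,r[0]);b=cr(r[-1],r[-1]+1)
print("t",round(o["time_s"],2),"ee",o["ee_pos"],"F",o["force"],"bubble mm",round(((a+b)/2-172.45)*.744,2),"len",round((b-a)*.744,1))
E
python3 b2.py
```

```text
t 7.83 ee [ 0.4864 -0.2149  0.0104] F [-0.2906  1.2018 -1.7854] bubble mm -41.42 len 16.3
```

Call:
jog_arm(rows=[[[0.002, 0, 0], 0, 0.02], [[0.002, 0, 0], 0, 0.02], [[0.002, 0, 0], 0, 0.02], [[0.002, 0, 0], 0, 0.02], [[0.002, 0, 0], 0, 0.02], [[0.002, 0, 0], 0, 0.02], [[0.002, 0, 0], 0, 0.02], [[0.002, 0, 0], 0, 0.02], [[0.002, 0, 0], 0, 0.02], [[0.002, 0, 0], 0, 0.02]])

```text
time_s: 8.72
ee_pos: [0.4852, -0.1952, 0.0104]
eef_rot: [-3.142, -0.0, 1.633]
force: [-0.1, -0.8, -2.8]
grip_width: 0.0298
grip_force: 45.0
```

```bash
python3 b2.py
```

```text
t 8.72 ee [ 0.4852 -0.1952  0.0104] F [-0.0597 -0.8458 -2.837 ] bubble mm -41.42 len 16.3
```

Call:
jog_arm(rows=[[[0.002, 0, 0], 0, 0.02], [[0.002, 0, 0], 0, 0.02], [[0.002, 0, 0], 0, 0.02], [[0.002, 0, 0], 0, 0.02], [[0.002, 0, 0], 0, 0.02], [[0.002, 0, 0], 0, 0.02], [[0.002, 0, 0], 0, 0.02], [[0.002, 0, 0], 0, 0.02], [[0.002, 0, 0], 0, 0.02], [[0.002, 0, 0], 0, 0.02]])

```text
time_s: 9.6
ee_pos: [0.4844, -0.1764, 0.0108]
eef_rot: [3.14, 0.002, 1.633]
force: [1.3, -8.8, -3.5]
grip_width: 0.0298
grip_force: 45.0
```

```bash
python3 b2.py
```

```text
t 9.6 ee [ 0.4844 -0.1764  0.0108] F [ 1.2756 -8.7798 -3.511 ] bubble mm -27.17 len 17.2
```

Call:
jog_arm(rows=[[[0.0018, 0, 0], 0, 0.02], [[0.0018, 0, 0], 0, 0.02], [[0.0018, 0, 0], 0, 0.02], [[0.0018, 0, 0], 0, 0.02], [[0.0018, 0, 0], 0, 0.02], [[0.0018, 0, 0], 0, 0.02], [[0.0018, 0, 0], 0, 0.02], [[0.0018, 0, 0], 0, 0.02], [[0.0018, 0, 0], 0, 0.02], [[0.0018, 0, 0], 0, 0.02]])

```text
time_s: 10.48
ee_pos: [0.4832, -0.1583, 0.0107]
eef_rot: [3.141, 0.002, 1.633]
force: [1.3, -8.6, -4.0]
grip_width: 0.0302
grip_force: 45.0
```

```bash
python3 b2.py
```

```text
t 10.48 ee [ 0.4832 -0.1583  0.0107] F [ 1.3444 -8.6346 -4.0102] bubble mm -11.71 len 16.2
```

Call:
jog_arm(rows=[[[0.0012, 0, 0], 0, 0.02], [[0.0012, 0, 0], 0, 0.02], [[0.0012, 0, 0], 0, 0.02], [[0.0012, 0, 0], 0, 0.02], [[0.0012, 0, 0], 0, 0.02], [[0.0012, 0, 0], 0, 0.02], [[0.0012, 0, 0], 0, 0.02], [[0.0012, 0, 0], 0, 0.02], [[0.0012, 0, 0], 0, 0.02], [[0, 0, 0], 0, 0.02], [[0, 0, 0], 0, 0.02]])

```text
time_s: 11.45
ee_pos: [0.4823, -0.1469, 0.0105]
eef_rot: [3.141, 0.0, 1.633]
force: [0.9, -4.3, -3.9]
grip_width: 0.03
grip_force: 45.0
```

```bash
python3 b2.py; python3 bub.py
```

```text
t 11.45 ee [ 0.4823 -0.1469  0.0105] F [ 0.9003 -4.2989 -3.904 ] bubble mm -1.84 len 16.0
11.5 [ 0.4823 -0.1469  0.0105] [3.1414 0.0002 1.6328] [ 1.7104 -4.2221 -4.387 ]
[100  87  85  92  95  96  96  96  96  96  96  95  95  96  96  95  96  95
  95  95  96  96  96  96  94  94  93 115 136 122 108 110 150 197 211 211
 209 208 209 210 212 218 191 149 107 102 141 146 121 103  91  93  94  94
  94  95  95  95  94  95  95  94  94  94  94  94  94  94  94  95  96  97
  82  66  57  78 120 145 145 142]
```

Call:
jog_arm(rows=[[[0, 0, 0], 0, 0.034], [[0, 0, 0], 0, 0.038], [[0, 0, 0], 0, 0.044], [[0, 0, 0], 0, 0.05], [[0, 0, 0], 0, 0.06], [[0, 0, 0], 0, 0.06]], squeeze=5)

```text
time_s: 12.05
ee_pos: [0.4822, -0.1466, 0.0105]
eef_rot: [3.142, -0.0, 1.633]
force: [-0.0, 0.3, 0.8]
grip_width: 0.0586
grip_force: 0.0
```

```bash
python3 b2.py; python3 bub.py; python3 - <<'E'
from h import *
I=camera("top")["image"];J=camera("scene")["image"]
a=cv2.resize(I[205:235,210:290],None,fx=8,fy=8,interpolation=cv2.INTER_CUBIC)
b=cv2.resize(J[170:370,200:413],None,fx=3,fy=1.65*1.0,interpolation=cv2.INTER_CUBIC)[:,:640]
save("f1",np.vstack([a,b]))
E
```

```text
t 12.05 ee [ 0.4822 -0.1466  0.0105] F [-0.011   0.3315  0.8195] bubble mm -1.83 len 16.1
12.1 [ 0.4822 -0.1466  0.0105] [ 3.1416 -0.0001  1.633 ] [-0.2754 -0.2535 -0.555 ]
[ 99  88  85  92  95  97  96  95  95  95  95  95  95  95  95  95  95  95
  95  95  95  96  96  96  94  93  92 115 136 122 108 111 150 197 211 212
 210 208 208 209 212 218 191 149 108 103 141 145 121 103  91  93  93  94
  94  94  94  94  95  95  95  94  94  94  94  95  94  93  94  95  96  97
  82  66  56  78 120 145 145 142]Traceback (most recent call last):
  File "<stdin>", line 5, in <module>
    return _nx.concatenate(arrs, 0, dtype=dtype, casting=casting)
           ~~~~~~~~~~~~~~~^^^^^^^^^^^^^^^^^^^^^^^^^^^^^^^^^^^^^^^
ValueError: all the input array dimensions except for the concatenation axis must match exactly, but along dimension 1, the array at index 0 has size 640 and the array at index 1 has size 639
```

Call:
jog_arm(rows=[[[0, 0, -0.006], 0, 0.06], [[0, 0, -0.012], 0, 0.06], [[0, 0, -0.02], 0, 0.06], [[0, 0, -0.025], 0, 0.06], [[0, 0, -0.025], 0, 0.06], [[0, 0, -0.025], 0, 0.06], [[-0.01, 0, -0.03], 0, 0.06], [[-0.02, 0, -0.03], 0, 0.06], [[-0.02, 0, -0.02], 0, 0.06], [[-0.01, 0, -0.01], 0, 0.06], [[0, 0, 0], 0, 0.06]])

```text
time_s: 13.17
ee_pos: [0.4865, -0.2084, 0.2162]
eef_rot: [3.138, 0.002, 1.631]
force: [-0.7, -0.1, 0.1]
grip_width: 0.0599
grip_force: 0.0
```

```bash
python3 - <<'E'
from h import *
print(get_obs()["time_s"])
I=camera("top")["image"];J=camera("scene")["image"];W=camera("wrist")["image"]
a=cv2.resize(I[205:235,210:290],(640,240),interpolation=cv2.INTER_CUBIC)
b=np.hstack([cv2.resize(J[200:380,200:413],(320,300)),cv2.resize(W,(320,300))])
save("f1",np.vstack([a,b]))
E
python3 b2.py;python3 bub.py
```

```text
13.1667
t 13.32 ee [ 0.4855 -0.2059  0.2126] F [-0.9374  0.2871  0.5699] bubble mm -1.85 len 15.8
13.3667 [ 0.4855 -0.2057  0.2124] [-3.14   -0.0011  1.6334] [-0.3747  0.2165  0.1586]
[ 97  86  83  90  93  94  93  93  94  94  93  93  93  93  93  93  93  93
  93  93  93  93  94  94  92  91  90 112 132 119 105 107 147 193 207 207
 206 205 205 205 208 214 188 146 105 100 138 142 118 100  88  90  91  92
  92  91  92  92  92  92  92  92  91  91  92  92  92  91  91  93  94  95
  80  63  54  75 117 141 141 139]
```

View pics/f1.png

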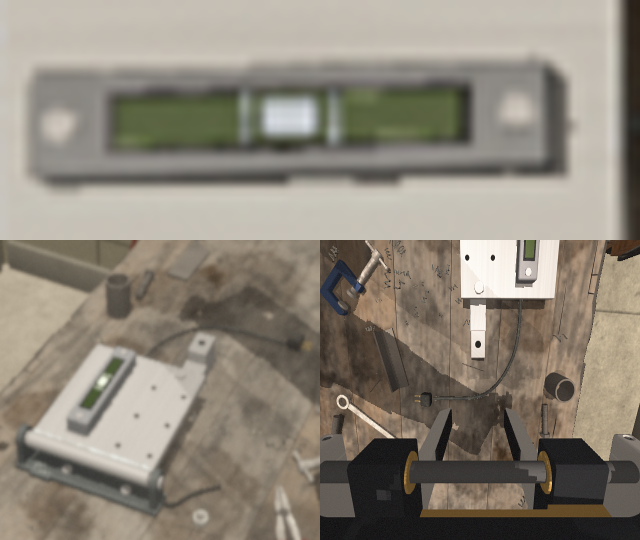

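The bubble (columns 261-316) sits centred between the lines (245 and 334). The wedge is under the corner at wrist (478,325), the arm is clear, and the bystanders are still in place.

```bash
python3 -c "
from station import *
print(hand_in())"
```

```text
the job is handed in; nothing more can be done
None
```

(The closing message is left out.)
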